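# Feel out the release notch of a slide case and press its key

### The job

Unlatch the microscope-slide case: put a fingertip on the left-hand end of the metal bar along its near edge (left as seen from the robot), run it along the top of the bar until you find the notch, then press the key inside the notch fully down so that the lid comes ajar. Nothing is to be picked up; leave the other things on the bench where they are, and come away from the case at the end.

Things in the scene. Friction and masses are not known exactly. Their poses are not given: they have to be found in the camera images.
- case: grey slide case, fixed to the bench: base 250 deep (x) x 340 wide (y) x 45 high (mm). Origin on the bench, directly below the middle of the bar on its near edge; x points away from the robot across the case to the lid hinge, y along the bar to its left-hand end, z up. The lid (172 x 240, top 59 above the bench) begins at x = 54 and is hinged at its far edge; the base is bare between bar and lid
- bar_mid (a point): middle of the top of the aluminium bar, axes as the case. The bar is 20 thick (x), 320 long (y from -160 to 160); its rigid top is 75 above the bench, 30 above the base, and flat but for one notch, somewhere between y = 60 and y = -140, at a different place each time
- bar_face (a point): point on the bar's near face, 10 nearer to the robot than bar_mid and 15 lower. The notch is 34 long along the bar and cut right through its 20 thickness: a fingertip up to 25 wide along the bar goes in and may overhang across it. The key at its bottom is of the same metal and fills the notch, its flat top 12 below the bar's top
- bar_left (a point): middle of the left-hand end of the bar's top edge, 75 above the bench
- bar_right (a point): middle of the right-hand end of the bar's top edge, 75 above the bench
- bar_end: the first 40 of the bar at its left-hand end (case y from 120 to 160), looks like the rest of it; origin on the bench below its middle, axes as the case
- bar_run: the stretch of the bar at case y from 60 to 90, on the way from the left-hand end to the notch, looks like the rest of it; origin on the bench below its middle, axes as the case
- key (a joint): how far the key has been pressed down, m: 0 at rest, 0.008 fully down (its top then 20 below the bar's top). It moves stiffly, about 8 to 9 N, and stays where it is left
- lid (a joint): opening angle of the lid, rad: 0 shut; the key lifts it as it goes down, to 0.144 (front edge 25 up) when fully down. The lid stays up after the key is let go
- marker_mid (a point): marker pen, 120 long, 16 thick, lying in front of the bar (mm), a bystander; the point is at its middle, half-way up
- dish_mid (a point): clear round culture dish, 90 across, 16 high, in front of the bar (mm), a bystander; the point is at its middle, half-way up
- slide_box_mid (a point): small cardboard box 55 x 85 x 31 high, left of the case (mm), a bystander; the point is at its middle, half-way up
- dropper_mid (a point): small amber bottle, 34 across, 60 high, standing on the right-hand rear of the case (mm), a bystander; the point is at its middle, half-way up
- tool_pot_mid (a point): open steel pot, 66 across, 95 high, right of the case (mm), a bystander; the point is at its middle, half-way up
- stain_mid (a point): amber bottle, 42 across, 80 high, left of the case (mm), a bystander; the point is at its middle, half-way up
- weight_mid (a point): brass balance weight, 34 across, 40 high, right of the case (mm), a bystander; the point is at its middle, half-way up

How it is judged:
By the outcome, as a careful person would: the job done as asked, in the order asked, and still so for the second after the job is handed in, with the robot touching nothing.
It also fails if it takes over 69 s, if anything falls off the work surface, if the arm or the gripper's body presses on something with over 40 N, if the wrist force passes 120 N, or if a joint passes its speed limit or range.

### The arm

A 7-joint arm with a two-finger parallel gripper is mounted at the origin on the work surface. World frame = base frame: x ahead of the robot, y to its left, z up, the work surface at z = 0. Lengths are in m, angles in rad, forces in N, time in s.
With the tool pointing down it reaches from about 0.4 to 0.85 m from the base axis. Payload 10.4 kg.
Tool frame: the origin (TCP) lies at the very end of the fingers, on their centre line; the grasp point (between the pads) lies 19 mm behind it; z points along the fingers, y is the direction in which the jaws open and shut (so a half turn about z gives the same grasp; the last joint's range is limited). The gripper opens to 85 mm and grips with 20 to 120 N. Pads are 22 mm wide; open, the fingers measure 114 mm over their backs; the gripper's body (76 mm by 85 mm) begins 54 mm behind the grasp point. The pads swing forward as they close: fully open they stand 13 mm farther back than shut.
Start: joints at [-1.347, 0.332, -0.065, 1.46, 0.022, 1.35, -0.088], TCP at [0.153, 0.606, 0.231] pointing down, gripper open.
Joint ranges: [-2.6, 2.6], [-0.5, 2.12], [-1.47, 1.34], [0.16, 2.42], [-1.27, 4.41], [0.06, 2.06], [-2.6, 2.6]. Speed limits (rad/s): [2.22, 2.22, 2.79, 2.79, 3.14, 3.14, 3.14].

### API

Orientations are given as a unit quaternion [x, y, z, w].
In Python, from workcell import manip gives the robot as it stands.
- The arm moves only by the tool arm_command, never from a script. Its arguments are lists of equal length, an entry for each row: "slide": the shift along the tool's x, y, z in mm, a list of three; "turn": the turn about the tool's z in degrees; "grip": the closure, from 0 (fully open) to 1 (shut). In form: {"slide": [[tx, ty, tz], ...], "turn": [turn, ...], "grip": [grip, ...]}. A call has 1 to 10 rows; each row shifts and turns the commanded pose from where the row before left it, along the tool's axes as they then stand; what a row does not reach is not made up. A row lasts 1/12 s, in which the tool goes at most 41.7 mm and 7.16 degrees, less where a joint would pass 70% of its speed; a pose out of reach is approached as far as the arm can. A call with a gripper value outside its range is refused whole. The fingers move at their own pace and stop on an object; "newtons" is the grip in N (left out, the last holds). Time passes only in rows, so rows that do not move let the fingers close. It gives the time, the measured TCP pose, the force and the opening at its end, in the units of the state.
- manip.get_obs(): the state, without advancing time (a new reading comes with each control period).
- manip.camera(name): name is "scene" or "top" or "wrist"; returns the picture (420x560x3 uint8, blue, green, red); there is no depth.
- manip.camera_info(name): a dict with "fx", "fy", "cx", "cy" (pixels), "rvec" (rotation vector, rad) and "tvec" (3), from world to camera coordinates, as OpenCV has them. Camera axes: x right, y down, z forward; pixel columns grow to the right and rows downward; lengths in m; the calibration is good to about 2 mm. A picture is of the moment at which its call begins: read the wrist's pose just before it. camera_info takes no time and is no camera call; for the wrist camera it gives the pose at the moment of the call.
- manip.hand_in(): hands the job in, once; it reports no verdict.
Trained networks look in the newest picture that a camera, given by its name, has taken for a name from the list of things; names that differ only in an ending like _2 or _b are one class to them, and where a whole thing is asked for, a point or a joint stands for the part that bears it (a point fixed in the world has none). Each returns a list of dicts, best first, with "score" (0 to 1); they miss things now and then, are a little off and sometimes report something else, mostly with a low value. They report only what shows in the picture. A call takes as long as a camera call.
- manip.cut_out(target, camera): "pixels" (420x560 bool, what is visible of it).
- manip.tip_of(target, camera): "xyz" ([x, y, z] in m, in the coordinates of the camera as it stood for that picture, good to about 4 mm: a listed point, or the origin of a listed thing).
The state is a dict: "clock": time; "joint_pos": joint angles; "joint_velocities": joint speeds; "tau": joint torques, N m; "position": TCP position; "ee_rot": TCP orientation; "ft_force": force on the tool from outside, world axes, zero at the start; "torque": the same for the moment, N m; "grip_width": opening from 0.0 (shut) to 1.0 (fully open).
Only numpy, scipy, OpenCV 4.12 (cv2) and the standard library are available. Lean on these libraries where they do the work, as an engineer would, in place of code of your own. Each camera call takes 0.05 s, during which the arm holds its last target.

## Working session

There is one attempt and no reset: what is moved stays moved. The work goes in short steps, Python scripts to look and compute and a tool call to move; the robot and the scene stay as the last step left them, time stands still between calls to the robot, and variables do not carry over. Pictures are saved under pics/ and viewed, and the job is handed in when it is done.

Besides the shell and the picture viewer there is one more tool, called after "Call:" as name(argument=value, ...) on one line, values as JSON. arm_command: Moves the arm, as the interface text tells. Its arguments: {"type":"object","properties":{"slide":{"type":"array","items":{"type":"array","items":{"type":"number"}}},"turn":{"type":"array","items":{"type":"number"}},"grip":{"type":"array","items":{"type":"number"}},"newtons":{"type":"number"}},"required":["slide","turn","grip"]}

```bash
mkdir -p pics; ls; cat > h.py <<'E'
import numpy as np, cv2
from scipy.spatial.transform import Rotation as R
from workcell import manip
def towld(p,info):
    Rm=cv2.Rodrigues(np.array(info["rvec"],float))[0]
    return Rm.T@(np.array(p,float)-np.array(info["tvec"],float).ravel())
def proj(P,info):
    K=np.array([[info["fx"],0,info["cx"]],[0,info["fy"],info["cy"]],[0,0,1]],float)
    return cv2.projectPoints(np.array(P,float).reshape(-1,3),np.array(info["rvec"],float),np.array(info["tvec"],float),K,None)[0].reshape(-1,2)
def ray(px,info,z):
    Rm=cv2.Rodrigues(np.array(info["rvec"],float))[0]
    c=-Rm.T@np.array(info["tvec"],float).ravel()
    d=Rm.T@np.array([(px[0]-info["cx"])/info["fx"],(px[1]-info["cy"])/info["fy"],1.])
    return c+d*(z-c[2])/d[2]
E
python3 - <<'E'
from h import *
o=manip.get_obs(); print({k:np.round(v,4) for k,v in o.items()})
print(R.from_quat(o["ee_rot"]).as_matrix().round(3))
for c in ["scene","top","wrist"]:
    i=manip.camera_info(c); im=manip.camera(c); cv2.imwrite(f"pics/{c}0.png",im)
    for n in ["bar_mid","bar_left","bar_right","bar_face","case","marker_mid","dish_mid"]:
        if c=="wrist" and n!="bar_left": continue
        r=manip.tip_of(n,c)
        for x in r[:2]: print(c,n,round(x["score"],2),towld(x["xyz"],i).round(4))
E
```

```text
pics
{'clock': np.float64(0.0), 'joint_pos': array([-1.3466,  0.3329, -0.0647,  1.4609,  0.0216,  1.3499, -0.0885]), 'joint_velocities': array([-0.    , -0.0022, -0.0014,  0.0006, -0.0002, -0.0016, -0.0002]), 'tau': array([-7.00000e-04, -6.25439e+01,  4.87000e-02, -3.91607e+01,
        1.61000e-02,  9.90000e-03, -0.00000e+00]), 'position': array([0.1526, 0.6057, 0.2305]), 'ee_rot': array([ 1.231e-01,  9.924e-01, -7.000e-04, -1.000e-04]), 'ft_force': array([-0.3599, -0.6123,  0.4347]), 'torque': array([0.0472, 0.0208, 0.0008]), 'grip_width': np.float64(0.9985)}
[[-0.97   0.244 -0.   ]
 [ 0.244  0.97  -0.001]
 [-0.    -0.001 -1.   ]]
scene bar_mid 0.93 [0.526  0.0254 0.0715]
scene bar_left 0.69 [0.571  0.1802 0.0768]
scene bar_right 0.85 [ 0.4925 -0.1323  0.0775]
scene bar_right 0.72 [0.5357 0.0201 0.0038]
scene bar_face 0.83 [0.5219 0.0247 0.0571]
scene case 0.63 [0.5339 0.0215 0.0034]
scene case 0.3 [0.4062 0.0007 0.0106]
scene marker_mid 0.94 [0.4442 0.1433 0.011 ]
scene marker_mid 0.47 [0.5329 0.0178 0.0026]
scene dish_mid 0.69 [4.075e-01 1.000e-04 4.600e-03]
top bar_mid 0.88 [0.5328 0.0134 0.0762]
top bar_mid 0.74 [ 0.4935 -0.1352  0.0706]
top bar_left 0.75 [0.5715 0.1762 0.0719]
top bar_right 0.62 [ 0.4938 -0.1354  0.0703]
top bar_right 0.43 [5.284e-01 2.070e-02 2.000e-04]
top bar_face 0.91 [0.5236 0.0231 0.0606]
top bar_face 0.63 [0.5974 0.2504 0.0192]
top case 0.59 [ 5.294e-01  1.970e-02 -2.000e-04]
top marker_mid 0.57 [0.4388 0.1403 0.0123]
top marker_mid 0.55 [ 0.6251 -0.1515  0.0754]
```

View pics/scene0.png

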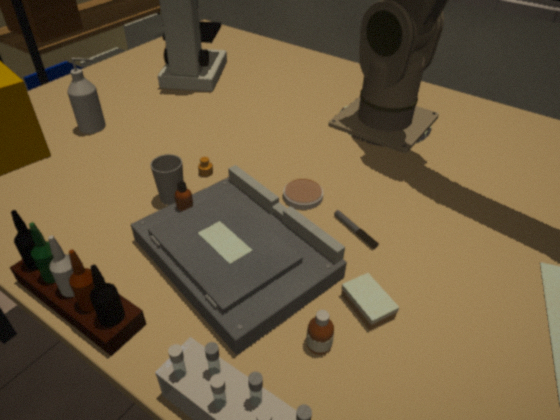

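View pics/top0.png

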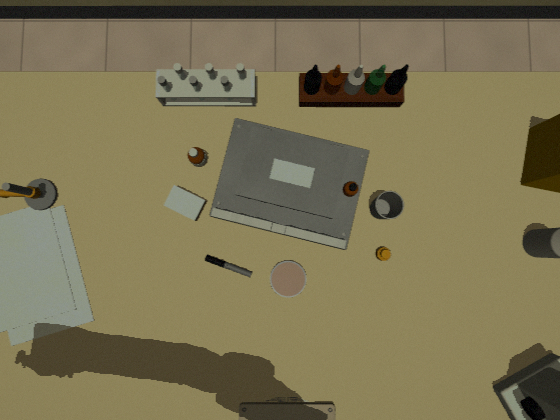

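```bash
python3 - <<'E'
from h import *
i=manip.camera_info("top"); im=cv2.imread("pics/top0.png")
L=np.array([.5713,.178,.075]);Rr=np.array([.4932,-.1338,.075]);u=(L-Rr)/np.linalg.norm(L-Rr);print(np.linalg.norm(L-Rr),np.degrees(np.arctan2(u[1],u[0])))
print(proj([L,Rr],i), proj([L,Rr],manip.camera_info("scene")))
for c in ["top","scene"]:
    i=manip.camera_info(c); im=cv2.imread(f"pics/{c}0.png"); p=proj([L,Rr],i)
    x0,y0=(p.min(0)-30).astype(int);x1,y1=(p.max(0)+30).astype(int)
    cr=im[max(0,y0):y1,max(0,x0):x1]; s=min(800/cr.shape[1],600/cr.shape[0]);print(c,x0,y0,s)
    cv2.imwrite(f"pics/{c}0z.png",cv2.resize(cr,None,fx=s,fy=s,interpolation=cv2.INTER_CUBIC))
E
```

```text
0.32143249680142794 75.93781714826673
[[210.68510557 210.53784679]
 [344.64598578 244.52911127]] [[341.24304951 249.15583629]
 [231.6976004  165.7828762 ]]
top 180 180 4.123711340206185
scene 201 135 4.166666666666667
```

The scene view looks from behind the case toward the robot. The bar runs from about (341,249), its left end, to (232,166), with a gap near (280,205). The top view shows the bar from (211,211) to (346,244), with the marker and dish in front of it.

View pics/top0z.png

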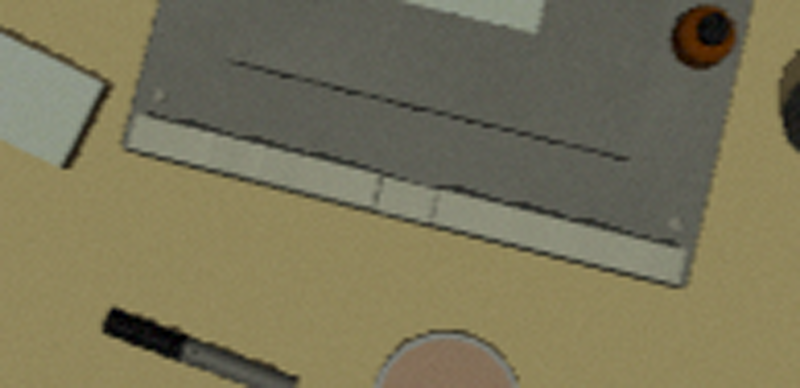

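View pics/scene0z.png

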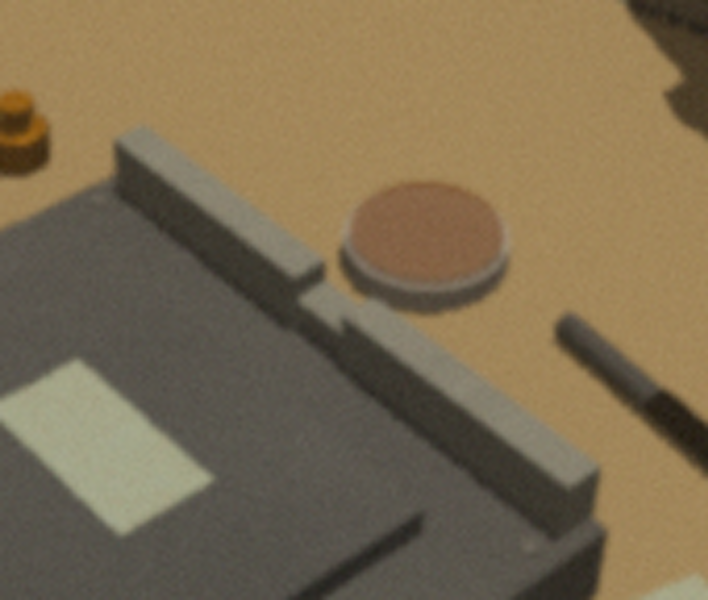

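View pics/wrist0.png

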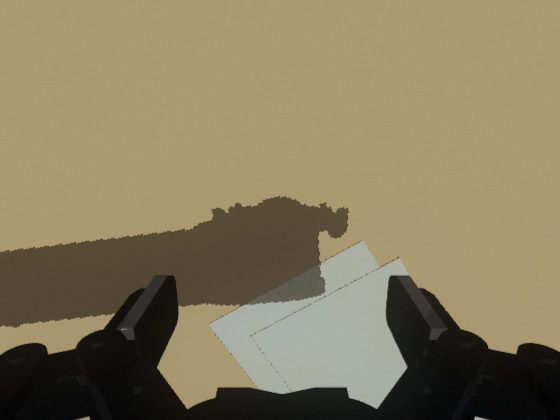

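```bash
python3 - <<'E'
from h import *
# rectify plane z=.075 in assumed case axes (origin guess C, u along y)
L=np.array([.5713,.178,.075]);Rr=np.array([.4932,-.1338,.075]);C=(L+Rr)/2;u=(L-Rr)/np.linalg.norm(L-Rr);v=np.array([u[1],-u[0],0])
print(C,u,v)
for c in ["top","scene"]:
    i=manip.camera_info(c); im=cv2.imread(f"pics/{c}0.png")
    ys=np.arange(180,-180,-.45)*1e-3; xs=np.arange(40,-40,-.45)*1e-3
    P=C+ys[None,:,None]*u+xs[:,None,None]*v
    p=proj(P,i).reshape(len(xs),len(ys),2).astype(np.float32)
    w=cv2.remap(im,p[...,0],p[...,1],cv2.INTER_CUBIC)
    for k in range(-160,161,20): cv2.line(w,(int((180-k)/.45),0),(int((180-k)/.45),6 if k else 14),(0,0,255),1)
    for k in (-10,10): cv2.line(w,(0,int((40-k)/.45)),(12,int((40-k)/.45)),(0,0,255),1)
    cv2.imwrite(f"pics/{c}0r.png",w)
a=cv2.imread("pics/top0r.png");b=cv2.imread("pics/scene0r.png");cv2.imwrite("pics/r.png",np.vstack([a,b]))
E
```

```text
[0.53225 0.0221  0.075  ] [0.24297481 0.9700326  0.        ] [ 0.9700326  -0.24297481  0.        ]
```

View pics/r.png

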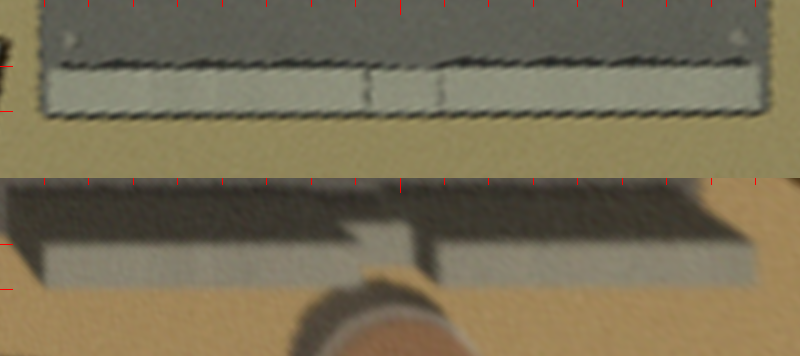

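Call:
arm_command(slide=[[0,0,0],[0,0,0],[0,0,0],[0,0,0],[0,0,0],[0,0,0],[0,0,0],[0,0,0],[0,0,0],[0,0,0]], turn=[7,7,7,7,7,7,7,7,7,7], grip=[1,1,1,1,1,1,1,1,1,1], newtons=40)

```text
clock: 1.73
position: [0.1527, 0.6061, 0.2313]
ee_rot: [0.672, 0.74, 0.0, -0.0]
ft_force: [0.0, -0.6, 1.3]
grip_width: 0.003
```

```bash
cat >> h.py <<'E'
C=np.array([.53225,.0221,0]);u=np.array([0.24297,0.97003,0]);v=np.array([0.97003,-0.24297,0])
def st():
    o=manip.get_obs(); M=R.from_quat(o["ee_rot"]).as_matrix(); p=np.array(o["position"])-C
    print("t",round(float(o["clock"]),2),"case xyz mm",(1e3*np.array([p@v,p@u,p[2]])).round(2),"F case",np.round([np.dot(o["ft_force"],v),np.dot(o["ft_force"],u),o["ft_force"][2]],2),
     "xang",np.degrees(np.arctan2(M[1,0],M[0,0])).round(2),"tilt",M[:2,2].round(4),"q",np.round(o["joint_pos"],3),"g",round(float(o["grip_width"]),3))
    return o,M
E
python3 - <<'E'
from h import *
st()
E
```

```text
t 1.73 case xyz mm [-510.12  474.26  231.35] F case [ 0.16 -0.57  1.25] xang 95.52 tilt [-0.      0.0001] q [-1.475  0.329  0.099  1.468 -0.033  1.346 -1.277] g 0.003
```

Call:
arm_command(slide=[[0,0,0],[0,0,0],[0,0,0],[-12,20,0],[-16,25,0],[-16,25,0],[-16,25,0],[-16,25,0],[-16,25,0],[-16,25,0]], turn=[6.5,6.5,6.5,0,0,0,0,0,0,0], grip=[1,1,1,1,1,1,1,1,1,1])

```text
clock: 2.57
position: [0.2932, 0.4599, 0.2315]
ee_rot: [0.786, 0.618, 0.0, -0.0]
ft_force: [0.9, -0.1, 0.3]
grip_width: -0.001
```

Call:
arm_command(slide=[[-16,25,0],[-16,25,0],[-16,25,0],[-16,25,0],[-16,25,0],[-16,25,0],[-16,25,0],[-16,25,0],[-16,25,0],[-16,25,0]], turn=[0,0,0,0,0,0,0,0,0,0], grip=[1,1,1,1,1,1,1,1,1,1])

```text
clock: 3.4
position: [0.4985, 0.2455, 0.2316]
ee_rot: [0.786, 0.618, 0.0, -0.0]
ft_force: [0.7, 0.1, 0.7]
grip_width: 0.002
```

```bash
python3 - <<'E'
from h import *
st()
E
```

```text
t 3.4 case xyz mm [-87.03 208.49 231.57] F case [0.61 0.24 0.67] xang 76.37 tilt [0.0004 0.0006] q [-0.961  0.181  0.48   1.672 -0.087  1.309 -0.703] g 0.002
```

Call:
arm_command(slide=[[-14,17.5,0],[-14,17.5,0],[-14,17.5,0],[-14,17.5,0],[-12.5,17,10],[0,0,20],[0,0,20],[0,0,20],[0,0,20],[0,0,20]], turn=[0.4,0,0,0,0,0,0,0,0,0], grip=[1,1,1,1,1,1,1,1,1,1])

```text
clock: 4.23
position: [0.5655, 0.1592, 0.1205]
ee_rot: [0.788, 0.615, 0.0, -0.0]
ft_force: [0.4, -0.2, -0.0]
grip_width: 0.003
```

Call:
arm_command(slide=[[0,0,0],[0,0,0],[0,0,0],[0,0,0]], turn=[0,0,0,0], grip=[1,1,1,1])

```text
clock: 4.57
position: [0.5664, 0.1594, 0.1229]
ee_rot: [0.788, 0.615, 0.001, 0.0]
ft_force: [0.7, 1.0, -0.0]
grip_width: -0.001
```

```bash
python3 - <<'E'
from h import *
st()
for c in ["wrist","scene","top"]:
    i=manip.camera_info(c); im=manip.camera(c); 
    if c=="wrist":
        P=[C+[0,0,.075]+a*u+b*v for a,b in((.16,-.01),(.16,.01),(-.16,-.01),(-.16,.01),(.017,.01),(.017,-.01),(-.017,.01),(-.017,-.01))]
        print(proj(P,i).round(0).tolist(), proj([manip.get_obs()["position"]],i))
    if c=="scene": im=cv2.resize(im[140:300,200:400],None,fx=4,fy=3.75*4/3.75)[:600]
    if c=="top": im=cv2.resize(im[160:280,180:380],None,fx=4,fy=4)
    cv2.imwrite(f"pics/{c}1.png",im)
    for n in ["bar_left","bar_mid"]:
        if c=="wrist":
            for x in manip.tip_of(n,c)[:2]: print(n,round(x["score"],2),towld(x["xyz"],i).round(4))
st()
E
```

```text
t 4.57 case xyz mm [ -0.21 141.47 122.9 ] F case [ 0.42  1.12 -0.04] xang 75.96 tilt [0.0021 0.0011] q [-0.782  0.361  0.526  1.72  -0.199  1.112 -0.44 ] g -0.001
[[262.0, 207.0], [298.0, 207.0], [268.0, 582.0], [293.0, 582.0], [295.0, 411.0], [265.0, 411.0], [295.0, 449.0], [266.0, 449.0]] [[279.30753261 277.93309441]]
bar_left 0.77 [0.5703 0.1766 0.071 ]
t 4.82 case xyz mm [ -0.81 141.21 121.86] F case [-0.34 -0.01  0.19] xang 75.96 tilt [0.0007 0.0006] q [-0.782  0.362  0.526  1.721 -0.2    1.111 -0.44 ] g 0.001
```

View pics/wrist1.png

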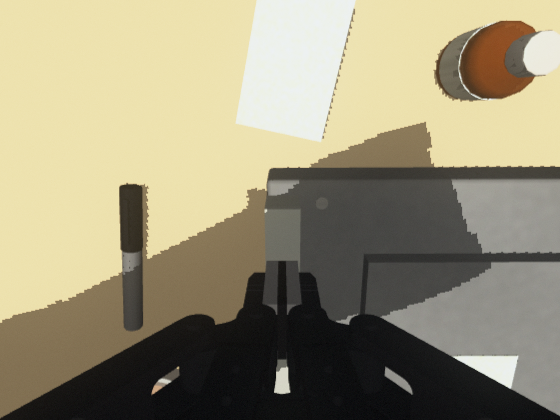

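View pics/scene1.png

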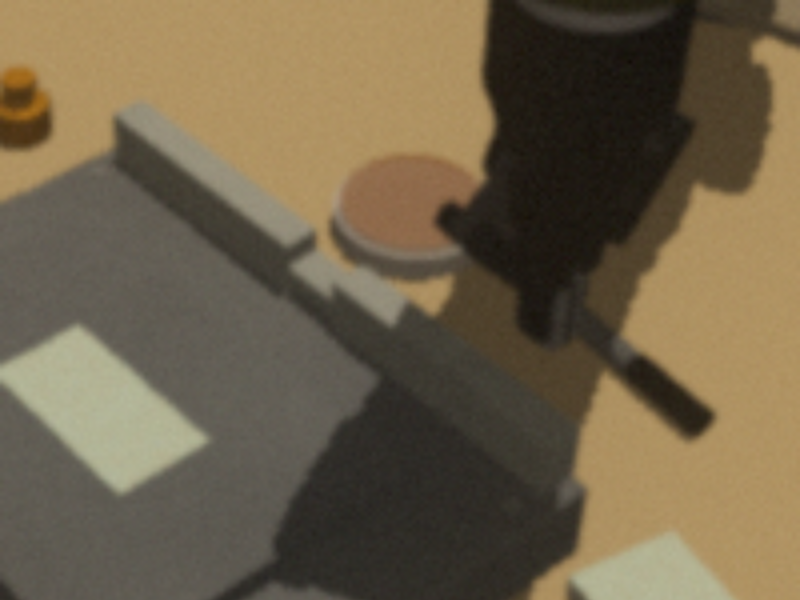

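View pics/top1.png

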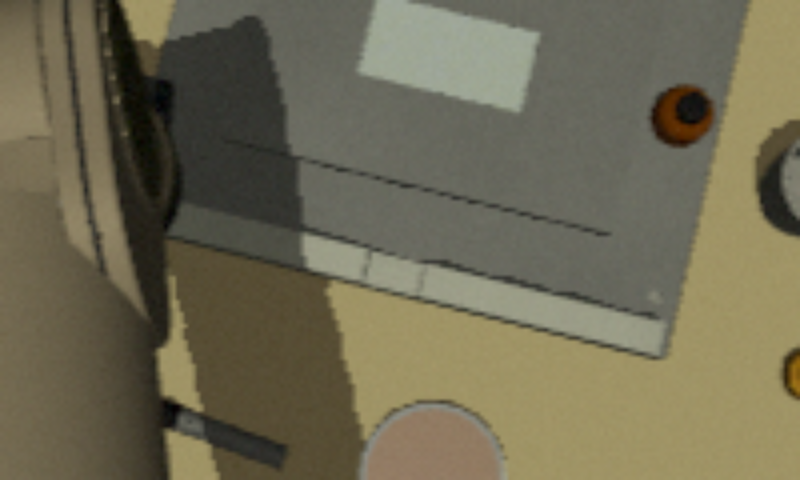

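Wrist picture: the bar's left end is at row ~209, columns 265–300, within 1–2 mm of the prediction (207, 262–298). The closed fingers sit over the bar. Next I descend.

Call:
arm_command(slide=[[0,1,10],[0,0,10],[0,0,8],[0,0,6],[0,0,4],[0,0,2],[0,0,0],[0,0,0],[0,0,0]], turn=[0,0,0,0,0,0,0,0,0], grip=[1,1,1,1,1,1,1,1,1])

```text
clock: 5.57
position: [0.5668, 0.159, 0.0817]
ee_rot: [0.788, 0.615, 0.0, 0.0]
ft_force: [0.1, 0.5, -0.4]
grip_width: 0.0
```

```bash
python3 - <<'E'
from h import *
st();st()
E
```

```text
t 5.57 case xyz mm [  0.23 141.17  81.68] F case [-0.02  0.53 -0.41] xang 75.96 tilt [0.0006 0.0004] q [-0.766  0.411  0.511  1.753 -0.229  1.037 -0.418] g 0.0
t 5.57 case xyz mm [  0.23 141.17  81.68] F case [-0.02  0.53 -0.41] xang 75.96 tilt [0.0006 0.0004] q [-0.766  0.411  0.511  1.753 -0.229  1.037 -0.418] g 0.0
```

Call:
arm_command(slide=[[0,0,2],[0,0,1.5],[0,0,1.5],[0,0,1],[0,0,0],[0,0,0]], turn=[0,0,0,0,0,0], grip=[1,1,1,1,1,1])

```text
clock: 6.07
position: [0.5665, 0.1589, 0.0753]
ee_rot: [0.788, 0.615, 0.0, -0.0]
ft_force: [0.8, 0.4, -0.2]
grip_width: 0.002
```

Call:
arm_command(slide=[[0,0,0.5],[0,0,0],[0,0,0.5],[0,0,0]], turn=[0,0,0,0], grip=[1,1,1,1])

```text
clock: 6.4
position: [0.5666, 0.1589, 0.0752]
ee_rot: [0.788, 0.615, 0.0, -0.0]
ft_force: [-4.8, -1.4, 10.2]
grip_width: -0.003
```

```bash
python3 - <<'E'
from h import *
st()
E
```

```text
t 6.4 case xyz mm [5.0000e-02 1.4108e+02 7.5160e+01] F case [-4.28 -2.46 10.22] xang 75.95 tilt [-0.      0.0006] q [-0.763  0.419  0.508  1.757 -0.234  1.025 -0.414] g -0.003
```

Call:
arm_command(slide=[[-1,0,0],[-2,0,0],[-3,0,0],[-3,0,0],[-3,0,0],[-3,0,0],[-3,0,0],[-2,0,0],[-1,0,0],[0,0,0]], turn=[0,0,0,0,0,0,0,0,0,0], grip=[1,1,1,1,1,1,1,1,1,1])

```text
clock: 7.23
position: [0.5622, 0.1392, 0.0752]
ee_rot: [0.788, 0.616, 0.001, 0.0]
ft_force: [-0.0, 2.4, 6.3]
grip_width: 0.004
```

```bash
python3 - <<'E'
from h import *
st()
E
```

```text
t 7.23 case xyz mm [  0.64 120.86  75.19] F case [-0.59  2.31  6.29] xang 75.98 tilt [0.002  0.0015] q [-0.745  0.399  0.516  1.785 -0.229  1.015 -0.386] g 0.004
```

Call:
arm_command(slide=[[-2,0,0.1],[-3,0,0],[-3,0,0],[-3,0,0],[-3,0,0],[-3,0,0],[-3,0,0],[-3,0,0],[-2,0,0],[0,0,0]], turn=[0,0,0,0,0,0,0,0,0,0], grip=[1,1,1,1,1,1,1,1,1,1])

```text
clock: 8.07
position: [0.5563, 0.1149, 0.0752]
ee_rot: [0.788, 0.615, 0.001, 0.0]
ft_force: [0.2, 1.1, 7.0]
grip_width: -0.001
```

```bash
python3 - <<'E'
from h import *
st()
E
```

```text
t 8.07 case xyz mm [ 0.76 95.82 75.19] F case [-0.1   1.14  6.97] xang 75.97 tilt [0.0022 0.0016] q [-0.722  0.377  0.527  1.815 -0.222  1.006 -0.351] g -0.001
```

Call:
arm_command(slide=[[-2,-0.5,0],[-3,0,0],[-3,0,0],[-3,0,0],[-3,0,0],[-3,0,0],[-3,0,0],[-3,0,0],[-2,0,0],[0,0,0]], turn=[0,0,0,0,0,0,0,0,0,0], grip=[1,1,1,1,1,1,1,1,1,1])

```text
clock: 8.9
position: [0.5497, 0.0907, 0.0752]
ee_rot: [0.788, 0.615, 0.001, 0.0]
ft_force: [-0.1, 2.3, 7.1]
grip_width: 0.003
```

```bash
python3 - <<'E'
from h import *
st()
E
```

```text
t 8.9 case xyz mm [ 0.28 70.8  75.16] F case [-0.66  2.22  7.07] xang 75.97 tilt [0.0023 0.0016] q [-0.699  0.355  0.538  1.844 -0.215  0.998 -0.316] g 0.003
```

Call:
arm_command(slide=[[-2,0,0],[-3,0,0],[-3,0,0],[-3,0,0],[-3,0,0],[-3,0,0],[-3,0,0],[-3,0,0],[-2,0,0],[0,0,0]], turn=[0,0,0,0,0,0,0,0,0,0], grip=[1,1,1,1,1,1,1,1,1,1])

```text
clock: 9.73
position: [0.5437, 0.0665, 0.0752]
ee_rot: [0.788, 0.615, 0.001, 0.0]
ft_force: [0.6, 1.8, 7.0]
grip_width: -0.001
```

Call:
arm_command(slide=[[-2,0,0],[-3,0,0],[-3,0,0],[-3,0,0],[-3,0,0],[-3,0,0],[-3,0,0],[-2,0,0],[-1,0,0],[0,0,0]], turn=[0,0,0,0,0,0,0,0,0,0], grip=[1,1,1,1,1,1,1,1,1,1])

```text
clock: 10.57
position: [0.5382, 0.0443, 0.0751]
ee_rot: [0.788, 0.616, 0.001, 0.0]
ft_force: [1.0, 2.9, 7.6]
grip_width: 0.001
```

```bash
python3 - <<'E'
from h import *
st()
E
```

```text
t 10.57 case xyz mm [ 0.36 23.02 75.15] F case [0.31 3.03 7.55] xang 75.98 tilt [0.0024 0.0016] q [-0.649  0.32   0.561  1.889 -0.204  0.986 -0.242] g 0.001
```

Call:
arm_command(slide=[[-2,0,0],[-2,0,0],[-2,0,0],[-2,0,0],[-2,0,0],[-1,0,0],[0,0,0]], turn=[0,0,0,0,0,0,0], grip=[1,1,1,1,1,1,1])

```text
clock: 11.15
position: [0.5355, 0.0336, 0.0751]
ee_rot: [0.788, 0.616, 0.001, 0.0]
ft_force: [0.8, 3.2, 6.4]
grip_width: 0.0
```

Call:
arm_command(slide=[[-1,0,0],[-1,0,0],[-1,0,0],[0,0,0]], turn=[0,0,0,0], grip=[1,1,1,1])

```text
clock: 11.48
position: [0.5341, 0.0299, 0.0745]
ee_rot: [0.788, 0.615, 0.0, 0.0]
ft_force: [0.3, -0.9, 0.3]
grip_width: 0.003
```

Call:
arm_command(slide=[[-1,0,0],[-1,0,0],[0,0,0]], turn=[0,0,0], grip=[1,1,1])

```text
clock: 11.73
position: [0.5328, 0.0275, 0.0738]
ee_rot: [0.788, 0.615, -0.0, -0.0]
ft_force: [-0.6, -0.3, 0.4]
grip_width: -0.005
```

Call:
arm_command(slide=[[-1,0,0],[-1,0,0],[0,0,0]], turn=[0,0,0], grip=[1,1,1])

```text
clock: 11.98
position: [0.5326, 0.0258, 0.0741]
ee_rot: [0.788, 0.615, -0.0, -0.0]
ft_force: [-0.1, -0.1, -0.3]
grip_width: 0.001
```

```bash
python3 - <<'E'
from h import *
st()
E
```

```text
t 11.98 case xyz mm [-0.5   3.64 74.09] F case [-0.13 -0.09 -0.28] xang 75.94 tilt [-0.0002 -0.0001] q [-0.628  0.31   0.571  1.905 -0.2    0.982 -0.212] g 0.001
```

Call:
arm_command(slide=[[-1,0,0],[-1,0,0],[-1,0.5,0],[-1,0,0],[0,0,2],[0,0,3],[0,0,2],[0,0,1],[0,0,0]], turn=[0,0,0,0,0,0,0,0,0], grip=[1,1,1,1,1,1,1,1,1])

```text
clock: 12.73
position: [0.5321, 0.0221, 0.0658]
ee_rot: [0.788, 0.615, -0.0, -0.0]
ft_force: [0.1, -0.5, 0.9]
grip_width: 0.001
```

```bash
python3 - <<'E'
from h import *
st()
im=manip.camera("scene");cv2.imwrite("pics/scene2.png",cv2.resize(im[130:280,190:390],None,fx=4,fy=4))
E
```

```text
t 12.73 case xyz mm [-2.000e-01 -2.000e-02  6.576e+01] F case [ 0.23 -0.48  0.89] xang 75.96 tilt [-0.0006 -0.0001] q [-0.619  0.322  0.569  1.913 -0.208  0.966 -0.198] g 0.001
```

View pics/scene2.png

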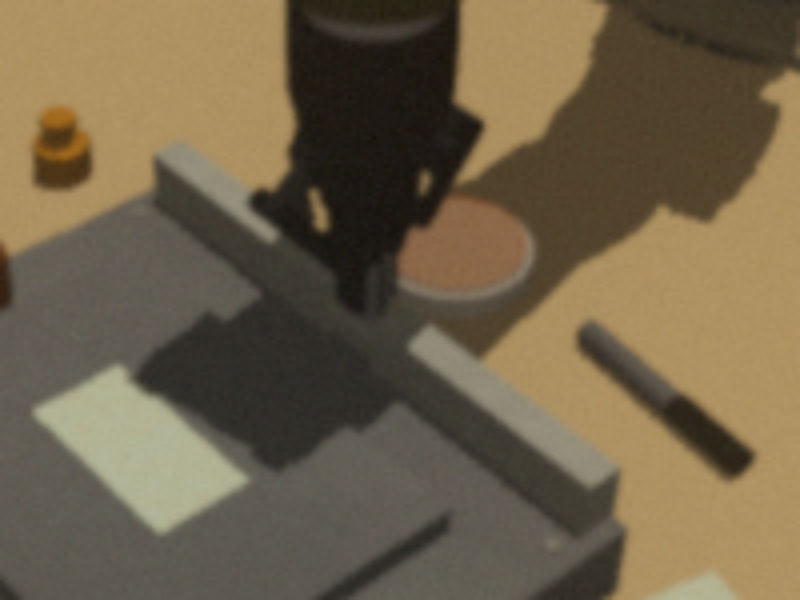

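The tip is in the notch: z is 65.8, below the bar's top, with no force. Next I press.

Call:
arm_command(slide=[[0,0,1],[0,0,1],[0,0,1],[0,0,1],[0,0,1],[0,0,1],[0,0,0]], turn=[0,0,0,0,0,0,0], grip=[1,1,1,1,1,1,1])

```text
clock: 13.37
position: [0.5324, 0.0221, 0.0605]
ee_rot: [0.788, 0.615, 0.0, -0.0]
ft_force: [-2.1, 0.7, 5.1]
grip_width: 0.003
```

Call:
arm_command(slide=[[0,0,1],[0,0,1],[0,0,1],[0,0,1],[0,0,0.5],[0,0,0]], turn=[0,0,0,0,0,0], grip=[1,1,1,1,1,1])

```text
clock: 13.87
position: [0.5324, 0.0221, 0.0561]
ee_rot: [0.788, 0.615, 0.0, -0.0]
ft_force: [-1.7, 0.0, 5.4]
grip_width: 0.001
```

```bash
python3 - <<'E'
from h import *
st()
E
```

```text
t 13.87 case xyz mm [ 0.14  0.06 56.06] F case [-1.66 -0.42  5.43] xang 75.95 tilt [0.0001 0.0004] q [-0.613  0.337  0.564  1.919 -0.22   0.946 -0.19 ] g 0.001
```

Call:
arm_command(slide=[[0,0,0.7],[0,0,0.5],[0,0,0.5],[0,0,0.3],[0,0,0],[0,0,0]], turn=[0,0,0,0,0,0], grip=[1,1,1,1,1,1])

```text
clock: 14.37
position: [0.5325, 0.0222, 0.055]
ee_rot: [0.788, 0.615, 0.0, -0.0]
ft_force: [-7.9, -0.8, 18.5]
grip_width: 0.004
```

```bash
python3 - <<'E'
from h import *
st()
im=manip.camera("scene");cv2.imwrite("pics/scene3.png",cv2.resize(im[130:280,190:390],None,fx=4,fy=4))
E
```

```text
t 14.37 case xyz mm [ 0.22  0.11 55.02] F case [-7.43 -2.73 18.49] xang 75.95 tilt [0.0001 0.0011] q [-0.611  0.339  0.563  1.92  -0.222  0.944 -0.188] g 0.004
```

View pics/scene3.png

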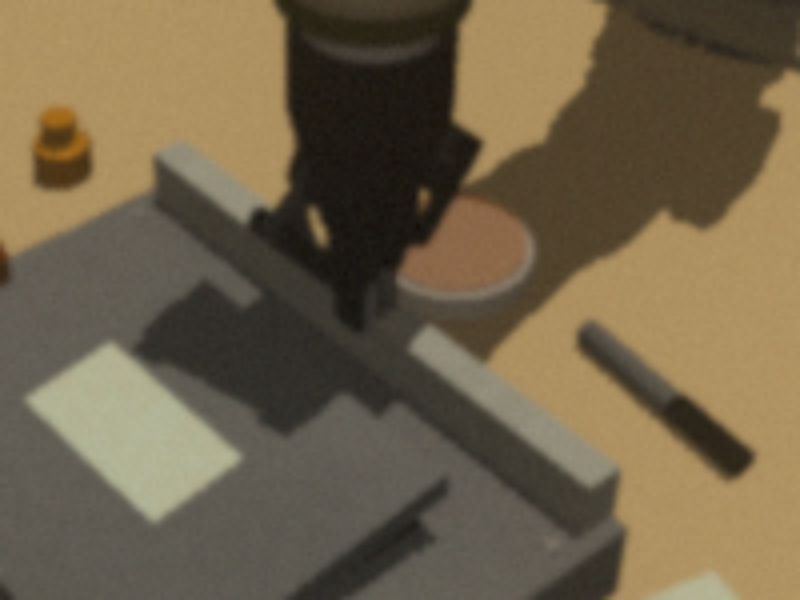

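The tip sits 20.1 mm below the bar's top reading with the force up at 18.5 N, so the key is at its stop. The label has shifted and the lid edge is raised in the picture. Next I withdraw straight up.

Call:
arm_command(slide=[[0,0,-2],[0,0,-5],[0,0,-10],[0,0,-15],[0,0,-20],[0,0,-20],[0,0,-20],[0,0,-20],[0,0,-20],[0,0,-10]], turn=[0,0,0,0,0,0,0,0,0,0], grip=[1,1,1,1,1,1,1,1,1,1])

```text
clock: 15.25
position: [0.5332, 0.022, 0.1987]
ee_rot: [0.788, 0.615, 0.002, 0.001]
ft_force: [-0.1, 0.2, 0.1]
grip_width: -0.001
```

Call:
arm_command(slide=[[20,-10,-5],[25,-10,0],[25,-10,0],[25,-10,0],[25,-10,0],[25,-10,0],[25,-10,0],[15,-5,0],[0,0,0],[0,0,0]], turn=[0,0,0,0,0,0,0,0,0,0], grip=[1,1,1,1,1,1,1,1,1,1])

```text
clock: 16.08
position: [0.5044, 0.2199, 0.2005]
ee_rot: [0.788, 0.616, -0.0, 0.0]
ft_force: [-0.5, -0.1, 0.2]
grip_width: -0.003
```

```bash
python3 - <<'E'
from h import *
st()
for c in ["scene","top"]:
    i=manip.camera_info(c); im=manip.camera(c)
    cv2.imwrite(f"pics/{c}4.png",cv2.resize(im[130:280,190:390] if c=="scene" else im[100:250,170:370],None,fx=4,fy=4))
    if c=="scene":
        for n in ["marker_mid","dish_mid","bar_mid"]:
            for x in manip.tip_of(n,c)[:1]: print(n,round(x["score"],2),towld(x["xyz"],i).round(4))
        # predicted lid front corners shut / ajar
        for h,xx in ((.059,.054),(.084,.054)):
            print(proj([C+[0,0,h]+xx*v+s*u for s in(.12,-.12)],i).round(1).tolist())
E
```

```text
t 16.08 case xyz mm [-75.12 185.08 200.48] F case [-0.47 -0.25  0.21] xang 76.03 tilt [-0.0002 -0.0007] q [-0.902  0.191  0.463  1.727 -0.089  1.245 -0.662] g -0.003
marker_mid 0.69 [0.4446 0.142  0.0108]
dish_mid 0.72 [ 0.4074 -0.0009  0.0074]
bar_mid 0.67 [0.5289 0.0256 0.0759]
[[302.3, 256.9], [222.7, 190.9]]
[[303.0, 247.0], [221.9, 181.3]]
```

View pics/scene4.png

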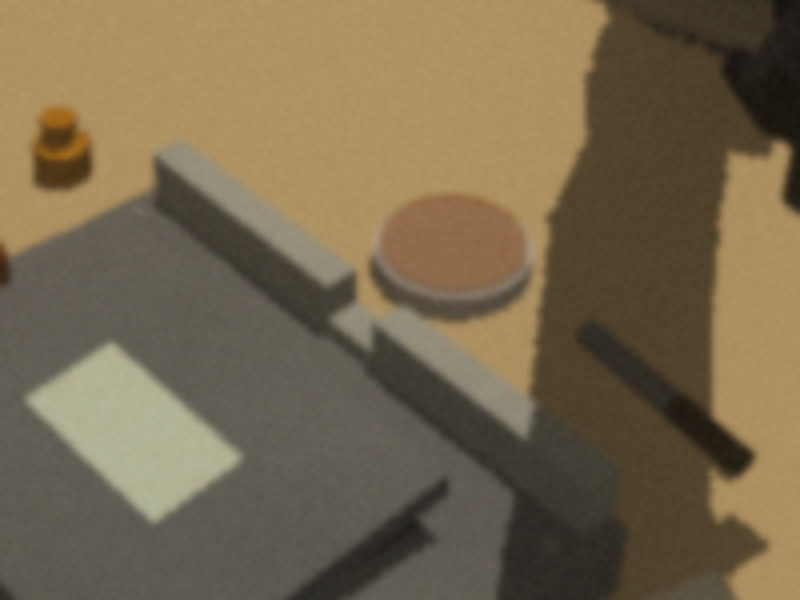

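View pics/top4.png

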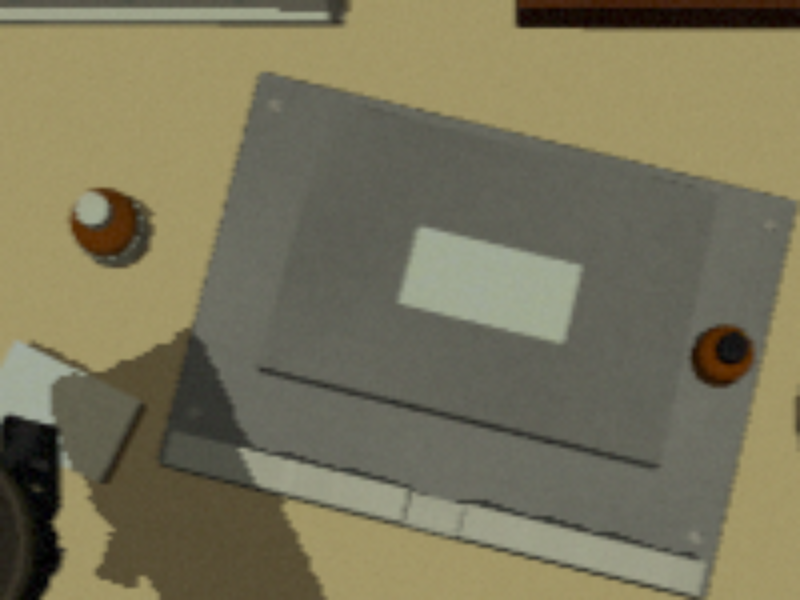

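```bash
python3 - <<'E'
from h import *
im1=manip.camera("scene");im0=cv2.imread("pics/scene0.png");cv2.imwrite("pics/scene5.png",im1)
i=manip.camera_info("scene");g0=cv2.cvtColor(im0,6).astype(np.float32);g1=cv2.cvtColor(im1,6).astype(np.float32)
for hz in (.045,.052,.059):
  xs=np.arange(60,220,1.)*1e-3; ys=np.arange(-100,70,1.)*1e-3
  X,Y=np.meshgrid(xs,ys)
  def samp(g,th):
    dx=X-.226; dz=.059-hz
    x=.226+dx*np.cos(th)+dz*np.sin(th)*1; z=hz-dx*np.sin(th)+dz*np.cos(th)
    P=C+x[...,None]*v+Y[...,None]*u+z[...,None]*np.array([0,0,1.])
    p=proj(P,i).reshape(X.shape+(2,)).astype(np.float32)
    return cv2.remap(g,p[...,0],p[...,1],cv2.INTER_LINEAR)
  a=samp(g0,0); a=(a-a.mean())/a.std()
  best=[]
  for th in np.arange(0,.2,.004):
    b=samp(g1,th); b=(b-b.mean())/b.std(); best.append((float((a*b).mean()),round(th,3)))
  print(hz,sorted(best)[-4:], best[0])
E
```

```text
0.045 [(0.9973199963569641, np.float64(0.152)), (0.9976611137390137, np.float64(0.14)), (0.9977622628211975, np.float64(0.148)), (0.9978777170181274, np.float64(0.144))] (0.8428749442100525, np.float64(0.0))
0.052 [(0.9940050840377808, np.float64(0.144)), (0.9944143295288086, np.float64(0.132)), (0.9944998025894165, np.float64(0.14)), (0.9946422576904297, np.float64(0.136))] (0.8428749442100525, np.float64(0.0))
0.059 [(0.986628532409668, np.float64(0.12)), (0.9866598844528198, np.float64(0.132)), (0.9870107173919678, np.float64(0.124)), (0.9870302677154541, np.float64(0.128))] (0.8428749442100525, np.float64(0.0))
```

The image match puts the lid angle at 0.144 rad, so it is fully open. The bystanders are where they were and the arm is clear, so I'm handing in.

```bash
python3 - <<'E'
from h import *
print(manip.hand_in())
E
```

```text
the job is handed in; nothing more can be done
None
```

The slide case is unlatched: the key is fully down and the lid is ajar. I handed the job in at about 16 s of the 69 s allowed, and no verdict was reported.

- **Running along the bar:** With the fingers closed, I touched the left-hand end at case y ≈ 141 (contact at z = 75.2 mm). I slid along the bar's top at about 7 N until the force vanished at y ≈ 8–12, which agreed with where the notch showed in the camera images.
- **Pressing the key:** I lowered into the middle of the notch and pressed until the force rose to 18.5 N. The tip was then 20.1 mm below the bar's top; fully down is 20 mm.
- **Lid:** A match of the pictures before and after gave an opening of 0.144 rad, which is fully ajar, taking the hinge at base height. Taking the hinge higher gave 0.128–0.136 with a poorer match. A rough reading of the lid's corner gave about 20 mm of lift instead of 25; I put this down to pixel error.
- **Other things and the arm:** The marker and dish measured within 2–3 mm of where they started, which is within the networks' error. The slide box, both amber bottles and the weight looked unmoved in the pictures; I didn't check the pot, which was outside most of the final crops. The arm finished about 75 mm in front of the bar and 200 mm up, with no contact force.

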